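Fit up a butt-weld test piece and hold the spring-return clamp for tacking

TASK

Set up the butt-weld test piece in the aluminium jig so that it can be tacked: pick the loose steel coupon that matches the one already strapped down, lay it flat in the empty nest between the guide pins, gently, because the white backing tile under the joint is brittle ceramic, and let go of it. Then press the red grip of the spring-return clamp handle down until the handle is level and its pointer stands in the green band, which pushes the coupon home against the root-gap pins. Finish while holding the handle there, and leave the other loose pieces where they are.

Things in the scene. Friction and masses are not known exactly. Their poses are not given: they have to be found in the camera images.
- jig: tacking jig: aluminium base plate 285 x 92 x 10 mm, fixed. Origin on the table under the joint line; +x runs from the empty nest to the strapped coupon (50 x 80 x 8 mm like the loose one, long side along x, from x = 1.5 to 81.5, z = 20 to 28). Clamp body at x = -170 to -115 is 85 mm high, its quadrant 107; the handle reaches out over the -x end
- nest (a point): middle of the empty nest, at the height on which the coupon's underside lies (jig frame x = -49, y = 0, z = 20 mm); axes as the jig. The coupon goes here flat, long side along the jig's x, its centre anywhere from 7 mm behind to 7 mm ahead of this point (the clamp nose stands at x = -96.5 when open). Supports: tile in front, steel bar at x = -75 to -63; open below in between
- guide_pins (a point): middle of the four guide pins, at the height where their tapered tips end (jig frame x = -41.5, y = 0, z = 35 mm). Steel, 8 mm thick, at x = -13.5 and -69.5, y = +-32 in the jig frame: 56 mm clear between them for the 50 mm coupon, straight up to z = 29, tapered above. Fingers have room beside the coupon between the pins
- gap_pins (a point): middle between the two 3 mm root-gap pins, at their tops (jig frame x = 0, y = 0, z = 32 mm); they stand at y = +-20. A coupon pushed home against them has its centre at jig frame x = -41.5, y = 0
- backing_tile: off-white ceramic backing tile, 48 x 30 x 10 mm with a shallow groove, fixed in the jig under the joint; brittle: press on it with less than 20 N and do not drop the coupon on it. Origin at the centre of its underside (10 mm above the table), axes as the jig
- coupon_1: the loose matching coupon: dark flame-cut steel plate 50 (x) x 80 (y) x 8 mm, about 0.25 kg. Origin at the centre of its underside; its y axis is the long side; z up. Grip it across the 50 mm
- coupon_2: another loose steel coupon, square, 60 x 60 x 6 mm, origin at the centre of its underside; not for this job, to be left alone
- coupon_3: another loose steel coupon, narrow, 35 (x) x 120 (y) x 10 mm, origin at the centre of its underside; not for this job, to be left alone
- weld_magnet: loose orange arrow-shaped welding magnet, 75 x 103 x 14 mm, origin at the centre of its underside; to be left alone
- clamp_handle (a joint): handle angle, rad. 0: up, where its spring returns it (30 degrees above level); grows as pressed down; 0.52: level; 0.70: end. Green band 0.44 to 0.60. Pivot across the jig at jig frame x = -152, z = 65 mm. Drives the ram 40 mm per rad. The nose meets a coupon that is home at 0.37; then its spring pushes: 10 N at 0.44, 20 N at 0.60. Force on the grip: 2 N to start, about 10 N at level
- grip_middle (a point): middle of the red round grip, on its axis, 88 mm from the pivot; the grip is 64 mm long (54 to 118 mm from the pivot), 20 to 24 mm thick. With the handle up this point is 109 mm above the table (jig frame x = -228), with the handle level 65 mm (x = -240)
- handle_grip: the red grip itself; origin on its axis at its outer end, x axis along the grip towards the pivot
- clamp_nose: brass spring-loaded nose of the ram that pushes the coupon's end face, 32 mm wide, 10 mm high; origin at the centre of its front face, at z = 25 mm
Not all that is in view belongs to the job. Leave any pink or purple look-alike of the coupon_1 alone.

How it is judged:
By the outcome, as a careful person would: the job done as asked, in the order asked, and still so for the second after the job is handed in, while the arm keeps its last pose, push and grip.
It also fails if it takes over 51 s, if anything falls off the work surface, if the arm or the gripper's body presses on something with over 40 N, if the wrist force passes 120 N, or if a joint passes its speed limit or range.

ROBOT

A 7-joint arm with a two-finger parallel gripper is mounted at the origin on the work surface; the furniture and walls round the work are solid. World frame = base frame: x ahead of the robot, y to its left, z up, the work surface at z = 0. Lengths are in m, angles in rad, forces in N, time in s.
With the tool pointing down it reaches from about 0.4 to 0.875 m from the base axis. Payload 19.3 kg.
Tool frame: the origin (TCP) lies at the very end of the fingers, on their centre line; the grasp point (between the pads) lies 19 mm behind it; z points along the fingers, y is the direction in which the jaws open and shut (so a half turn about z gives the same grasp; the last joint's range is limited). The gripper opens to 85 mm and grips with 20 to 120 N. Pads are 22 mm wide; open, the fingers measure 114 mm over their backs; the gripper's body (76 mm by 85 mm) begins 54 mm behind the grasp point. The pads swing forward as they close: fully open they stand 13 mm farther back than shut.
Start: joints at [-1.41, 0.521, -0.036, 1.599, 0.021, 1.021, -0.113], TCP at [0.143, 0.608, 0.231] pointing down, gripper open.
Joint ranges: [-2.91, 2.91], [-0.3, 2.13], [-1.5, 1.42], [0.17, 2.43], [-1.26, 4.41], [0.16, 1.93], [-2.52, 2.52]. Speed limits (rad/s): [1.89, 1.89, 2.39, 2.39, 3.01, 3.01, 3.01].

INTERFACE

Orientations are given as [roll, pitch, yaw] about the fixed x, y, z axes, in that order (R = Rz(yaw) Ry(pitch) Rx(roll)).
In Python, from workcell import bot gives the robot as it stands. The module is installed in compiled form; this text tells all that it offers.
- The arm moves only by the shell command python3 -m inch 'ROWS' [FORCE]. ROWS is JSON, a list of rows, each an object of numbers: "dx", "dy", "dz": the shift along the tool's x, y, z in mm; "rx", "ry", "rz": the turn, a rotation vector about the tool's x, y, z in rad; "hand": the closure, from -1 (fully open) to 1 (shut), so that 0 is half open. In form: [{"dx": .., "dy": .., "dz": .., "rx": .., "ry": .., "rz": .., "hand": ..}, ...]. A call has 1 to 10 rows; each row shifts and turns the commanded pose from where the row before left it, along the tool's axes as they then stand; what a row does not reach is not made up. A row lasts 1/10 s, in which the tool goes at most 50 mm and 8.59 degrees, less where a joint would pass 70% of its speed; a pose out of reach is approached as far as the arm can. A call with a gripper value outside its range is refused whole. The fingers move at their own pace and stop on an object; FORCE is the grip in N (left out, the last holds). Time passes only in rows, so rows that do not move let the fingers close. It gives the time, the measured TCP pose, the force and the opening at its end, in the units of the state.
- bot.observe(): the state, without advancing time (a new reading comes with each control period).
- bot.grab_frame(name): name is "side" or "top" or "wrist"; returns (picture, depth): 420x560x3 uint8, red, green, blue; 420x560 float32, m along the optical axis (not along the pixel's ray), 0 where there is no reading.
- bot.get_calibration(name): a dict with "vertical_fov" (degrees; the focal length in pixels is half the picture's height over the tangent of half this angle, whatever the lens; pixels are square), "cx", "cy" (the principal point, pixels), "origin" and "orientation" of the camera in the world. Camera axes: x right, y down, z forward; pixel columns grow to the right and rows downward; lengths in m; the calibration is good to about 2 mm. A picture is of the moment at which its call begins: read the wrist's pose just before it. get_calibration takes no time and is no camera call; for the wrist camera it gives the pose at the moment of the call.
- bot.job_done(): hands the job in, once; it reports no verdict.
Trained networks look in the newest picture that a camera, given by its name, has taken for a name from the list of things; names that differ only in an ending like _2 or _b are one class to them, and where a whole thing is asked for, a point or a joint stands for the part that bears it (a point fixed in the world has none). Each returns a list of dicts, best first, with "score" (0 to 1); they miss things now and then, are a little off and sometimes report something else, mostly with a low value. They report only what shows in the picture. A call takes as long as a camera call. They do not tell look-alikes from the thing itself.
- bot.trace(camera, target): "region" (420x560 bool, what is visible of it) and "box" ([left, top, right, bottom] in pixels, round what is visible of it).
- bot.tip_of(camera, target): "centre" ([row, column] in pixels: a listed point, or the origin of a listed thing).
The state is a dict: "clock": time; "qpos": joint angles; "qd": joint speeds; "joint_efforts": joint torques, N m; "position": TCP position; "tool_rot": TCP orientation; "force": force on the tool from outside, world axes, zero at the start; "moment": the same for the moment, N m; "grip_width": finger opening in m.
Only numpy, scipy, OpenCV 4.12 (cv2) and the standard library are available. Lean on these libraries where they do the work, as an engineer would, in place of code of your own. Each camera call takes 0.05 s, during which the arm holds its last target.

## Working session

There is one attempt and no reset: what is moved stays moved. The work goes in short steps, Python scripts to look and compute and a shell command to move; the robot and the scene stay as the last step left them, time stands still between calls to the robot, and variables do not carry over. Pictures are saved under pics/ and viewed, and the job is handed in when it is done.

```bash
mkdir -p pics; ls; cat > h.py <<'E'
import numpy as np,cv2
from scipy.spatial.transform import Rotation as R
from workcell import bot
def cal(n):
    c=bot.get_calibration(n); f=210/np.tan(np.radians(c['vertical_fov'])/2)
    o=np.array(c['orientation']); Rm=o if o.shape==(3,3) else R.from_euler('xyz',o).as_matrix()
    return f,c['cx'],c['cy'],np.array(c['origin']),Rm
def px2w(C,row,col,d):
    f,cx,cy,o,Rm=C
    return o+Rm@np.array([(col-cx)/f*d,(row-cy)/f*d,d])
def ray_z(C,row,col,z):
    f,cx,cy,o,Rm=C
    v=Rm@np.array([(col-cx)/f,(row-cy)/f,1]); return o+v*(z-o[2])/v[2]
def w2px(C,p):
    f,cx,cy,o,Rm=C
    q=Rm.T@(np.array(p)-o); return q[1]/q[2]*f+cy,q[0]/q[2]*f+cx
def cloud(C,d):
    f,cx,cy,o,Rm=C
    r,c=np.mgrid[:420,:560]
    return np.stack([(c-cx)/f*d,(r-cy)/f*d,d],-1)@Rm.T+o
E
python3 - <<'E'
from h import *
for n in('top','side','wrist'):
    print(n,bot.get_calibration(n))
    p,d=bot.grab_frame(n); cv2.imwrite(f'pics/{n}0.png',p[...,::-1]); np.save(f'{n}0.npy',d)
    for t in ('jig','nest','guide_pins','gap_pins','backing_tile','coupon_1','weld_magnet','grip_middle','handle_grip','clamp_nose'):
        for q in bot.tip_of(n,t)[:5]:
            print(n,t,round(q['score'],2),np.round(q['centre']))
    print(bot.observe())
E
```

```text
pics
top {'vertical_fov': 45.281059392166156, 'cx': 272.8420759521872, 'cy': 197.54420647133122, 'origin': array([0.44795143, 0.25582246, 1.50882397]), 'orientation': array([-3.08948581, -0.00529623, -1.54968841])}
top jig 0.69 [200. 392.]
top nest 0.84 [199. 382.]
top guide_pins 0.77 [198. 385.]
top gap_pins 0.94 [202. 397.]
top gap_pins 0.36 [154. 408.]
top backing_tile 0.5 [198. 398.]
top coupon_1 0.92 [238. 265.]
top coupon_1 0.67 [228. 314.]
top coupon_1 0.65 [194. 267.]
top coupon_1 0.6 [230. 129.]
top coupon_1 0.57 [216. 208.]
top weld_magnet 0.71 [156. 410.]
top grip_middle 0.72 [194. 324.]
top grip_middle 0.18 [218. 210.]
top handle_grip 0.44 [191. 318.]
top handle_grip 0.43 [202. 366.]
top clamp_nose 0.55 [199. 380.]
top clamp_nose 0.54 [198. 364.]
{'clock': 0.55, 'qpos': array([-1.41024159,  0.52142271, -0.03629741,  1.59952824,  0.02122328,
        1.02108352, -0.1127647 ]), 'qd': array([ 4.41471666e-06, -9.50687670e-04, -1.01338783e-03, -2.45781720e-03,
        1.08724840e-03,  1.97814550e-04,  7.73247799e-04]), 'joint_efforts': array([-1.97248970e-03, -9.26426840e+01,  
[... 1980 characters left out ...]
handle_grip 0.43 [388. 104.]
{'clock': 1.65, 'qpos': array([-1.41022911,  0.52141082, -0.0363178 ,  1.59950984,  0.02120358,
        1.0211326 , -0.11283694]), 'qd': array([-0.00150033, -0.00071702, -0.00066583,  0.00055155,  0.00092664,
       -0.00066921,  0.00113968]), 'joint_efforts': array([-6.51137793e-05, -9.26852989e+01,  1.97856143e+00, -3.70237935e+01,
        1.80626364e-02,  2.20920425e-03,  1.51223367e-05]), 'position': array([0.14296342, 0.6084033 , 0.23128031]), 'tool_rot': array([-3.14151674e+00,  5.92547222e-07,  2.91076306e+00]), 'force': array([0.14778115, 0.12337175, 0.06868178]), 'moment': array([-0.06310086, -0.01823947, -0.04715448]), 'grip_width': 0.08551525207428182}
```

View pics/top0.png

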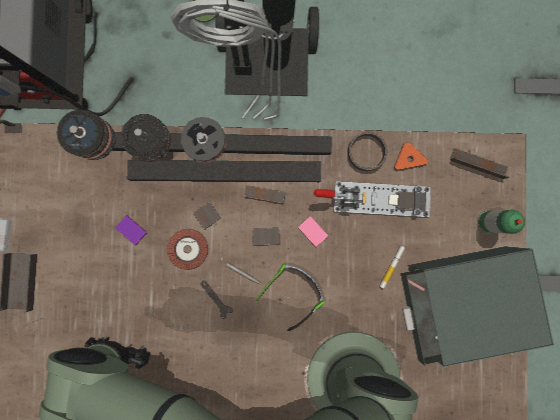

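View pics/side0.png

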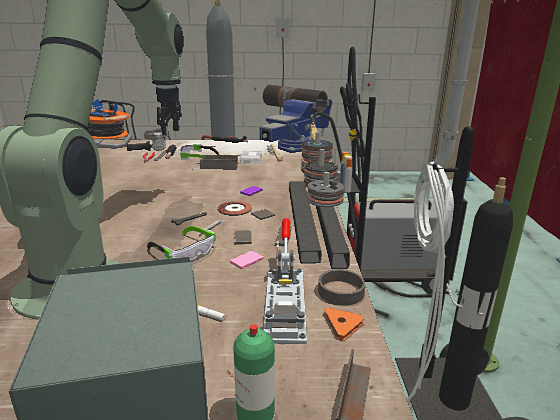

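View pics/wrist0.png

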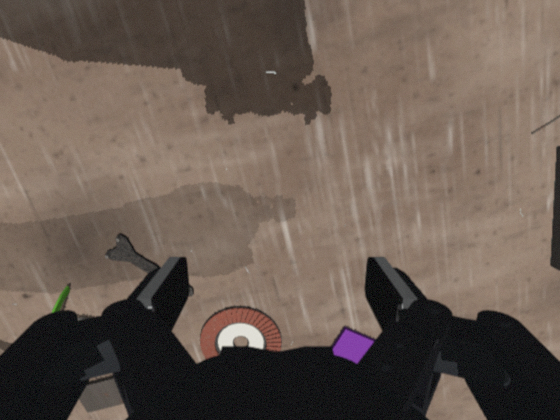

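```bash
python3 - <<'E'
import cv2
p=cv2.imread('pics/top0.png')[120:260,180:460]
cv2.imwrite('pics/top0c.png',cv2.resize(p,(800,400),interpolation=cv2.INTER_CUBIC))
p=cv2.imread('pics/side0.png')[165:365,180:400]
cv2.imwrite('pics/side0c.png',cv2.resize(p,(660,600),interpolation=cv2.INTER_CUBIC))
E
```

```text
(no output)
```

View pics/top0c.png

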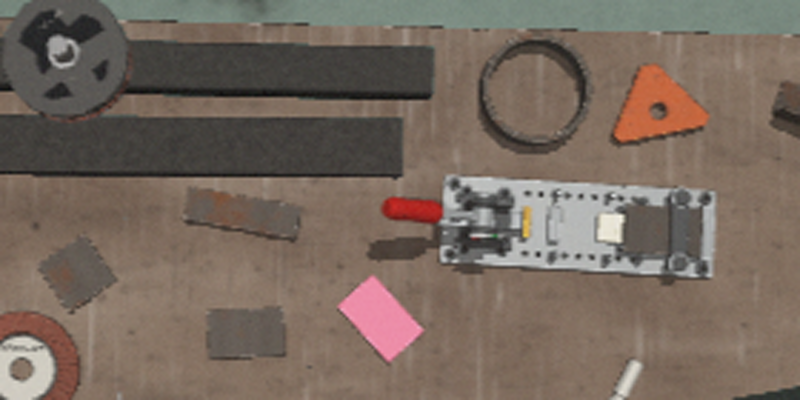

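View pics/side0c.png

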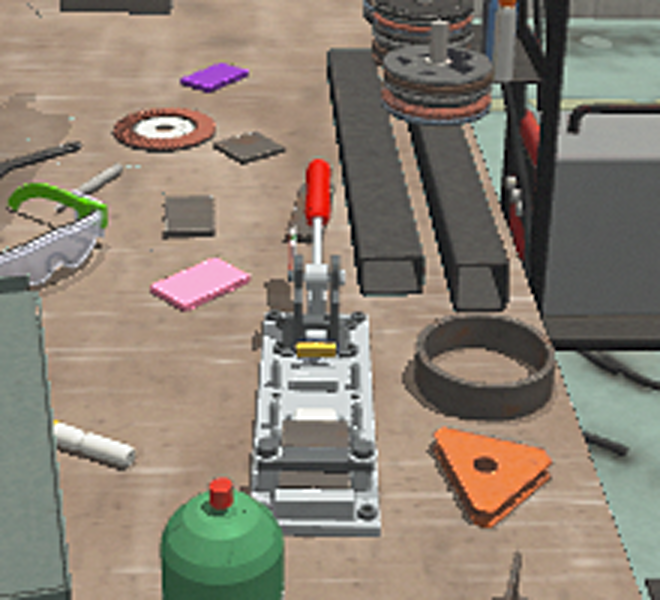

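The top picture shows five things that could be taken for coupon_1:
- Grey 50x80 plate at (row 237, col 265). This is the one matching the description.
- Square coupon at (216, 207).
- Narrow coupon at (194, 265).
- Pink plate at (232, 314).
- Purple plate at (230, 130).

The jig is at about (200, 385), with the red grip at (193, 324).

```bash
python3 - <<'E'
from h import *
p,d=bot.grab_frame('top'); C=cal('top'); W=cloud(C,d)
for q in bot.trace('top','coupon_1'):
    m=q['region']; r,c=np.nonzero(m)
    pts=np.array([ray_z(C,a,b,.008)[:2] for a,b in zip(r,c)])
    rect=cv2.minAreaRect((pts*1000).astype(np.float32))
    print(round(q['score'],2),m.sum(),q['box'],rect, np.median(W[m][:,2]), p[m].mean(0).round())
q=bot.trace('top','jig')
for k in q[:2]:
    m=k['region']; P=W[m]; s=P[(P[:,2]<.035)&(P[:,2]>0)]
    r,c=np.nonzero(m); print('jig',k['score'],k['box'],m.sum(), cv2.minAreaRect((s[:,:2]*1000).astype(np.float32)))
for n in('gap_pins','guide_pins','nest','grip_middle'):
    z={'gap_pins':.032,'guide_pins':.035,'nest':.02,'grip_middle':.109}[n]
    for k in bot.tip_of('top',n)[:1]: print(n,k['score'],ray_z(C,*k['centre'],z).round(4))
print(C[4].round(3))
E
```

```text
0.89 448 [252.2, 229.6, 278.1, 243.9] ((409.9942626953125, 268.9211730957031), (50.40446853637695, 80.29285430908203), 1.206873893737793) 0.006581533227164038 [102.  93.  86.]
0.74 451 [295.1, 213.9, 326.7, 249.1] ((429.2862854003906, 129.6415252685547), (80.0416488647461, 49.503047943115234), 42.74834060668945) 0.006731690604081075 [232. 140. 165.]
0.73 473 [245.6, 184.3, 286.0, 203.4] ((535.64501953125, 275.74078369140625), (119.6974868774414, 36.507781982421875), 81.34777069091797) 0.00854124249951127 [105.  89.  78.]
0.65 473 [112.1, 215.9, 146.2, 247.2] ((423.0132141113281, 671.5802001953125), (82.3222885131836, 52.51514434814453), 50.69512939453125) 0.006788995703048029 [125.  66. 152.]
jig 0.74 [314.7, 180.8, 432.4, 217.6] 3030 ((529.8744506835938, -71.96586608886719), (290.2569580078125, 91.88251495361328), 87.91752624511719)
gap_pins 0.95 [ 0.5272 -0.1161  0.032 ]
guide_pins 0.81 [ 0.5353 -0.0774  0.035 ]
nest 0.61 [ 0.5342 -0.0692  0.02  ]
grip_middle 0.72 [0.5359 0.1127 0.109 ]
[[ 0.021 -0.998  0.052]
 [-1.    -0.021 -0.004]
 [ 0.005 -0.052 -0.999]]
```

```bash
python3 -m inch '[{"rz":0.132},{"rz":0.132},{"rz":0.132},{"rz":0.132},{"rz":0.132},{"rz":0.132},{"rz":0.132},{"rz":0.132},{"rz":0.132},{"rz":0.132}]'
cat >> h.py <<'E'
def rel(target,yaw=None):
    s=bot.observe(); Rt=R.from_euler('xyz',s['tool_rot'])
    print('tcp',s['position'].round(4),'rot',np.round(s['tool_rot'],4),'clock',s['clock'],'F',s['force'].round(1),'w',round(s['grip_width'],4))
    print('d mm',(Rt.as_matrix().T@(np.array(target)-s['position'])*1000).round(1))
    if yaw is not None: print('rz',-((yaw-s['tool_rot'][2]+np.pi)%(2*np.pi)-np.pi))
E
python3 -c "
from h import *
rel([.41,.20,.25],1.592)"
```

```text
tcp [0.143  0.6084 0.2313] rot [3.1416 0.     2.9108] clock 2.0 F [0.7 0.1 0.3] w 0.0852
d mm [-353.4 -336.5  -18.7]
rz 1.3187807753460081schema error: expected keys dx, dy, dz, rx, ry, rz, hand
```

```bash
python3 -m inch '[{"dx":0,"dy":0,"dz":0,"rx":0,"ry":0,"rz":0.132,"hand":-1},{"dx":0,"dy":0,"dz":0,"rx":0,"ry":0,"rz":0.132,"hand":-1},{"dx":0,"dy":0,"dz":0,"rx":0,"ry":0,"rz":0.132,"hand":-1},{"dx":0,"dy":0,"dz":0,"rx":0,"ry":0,"rz":0.132,"hand":-1},{"dx":0,"dy":0,"dz":0,"rx":0,"ry":0,"rz":0.132,"hand":-1},{"dx":0,"dy":0,"dz":0,"rx":0,"ry":0,"rz":0.132,"hand":-1},{"dx":0,"dy":0,"dz":0,"rx":0,"ry":0,"rz":0.132,"hand":-1},{"dx":0,"dy":0,"dz":0,"rx":0,"ry":0,"rz":0.132,"hand":-1},{"dx":0,"dy":0,"dz":0,"rx":0,"ry":0,"rz":0.132,"hand":-1},{"dx":0,"dy":0,"dz":0,"rx":0,"ry":0,"rz":0.132,"hand":-1}]'
python3 -c "
from h import *
rel([.41,.20,.25],1.592)"
```

```text
clock: 3.0
position: [0.1429, 0.6084, 0.2313]
tool_rot: [-3.142, -0.0, 1.585]
force: [-0.6, -0.2, -0.2]
grip_width: 0.0857
tcp [0.1429 0.6084 0.2313] rot [-3.1416 -0.      1.5854] clock 3.0 F [-0.6 -0.2 -0.2] w 0.0857
d mm [-412.3  261.   -18.7]
rz -0.00655558210645335
```

```bash
python3 -m inch '[{"dx":-39,"dy":26,"dz":0,"rx":0,"ry":0,"rz":0,"hand":-1},{"dx":-39,"dy":26,"dz":0,"rx":0,"ry":0,"rz":0,"hand":-1},{"dx":-39,"dy":26,"dz":0,"rx":0,"ry":0,"rz":0,"hand":-1},{"dx":-39,"dy":26,"dz":0,"rx":0,"ry":0,"rz":0,"hand":-1},{"dx":-39,"dy":26,"dz":0,"rx":0,"ry":0,"rz":0,"hand":-1},{"dx":-39,"dy":26,"dz":0,"rx":0,"ry":0,"rz":0,"hand":-1},{"dx":-39,"dy":26,"dz":0,"rx":0,"ry":0,"rz":0,"hand":-1},{"dx":-39,"dy":26,"dz":0,"rx":0,"ry":0,"rz":0,"hand":-1},{"dx":-39,"dy":26,"dz":0,"rx":0,"ry":0,"rz":0,"hand":-1},{"dx":-39,"dy":26,"dz":0,"rx":0,"ry":0,"rz":0,"hand":-1}]'
cat > wc.py <<'E'
from h import *
import sys
rel([.41,.269,.1],1.592)
C=cal('wrist');p,d=bot.grab_frame('wrist');W=cloud(C,d)
cv2.imwrite('pics/%s.png'%sys.argv[1],p[...,::-1])
np.savez('%s.npz'%sys.argv[1],p=p,d=d,W=W)
for q in bot.trace('wrist','coupon_1'):
    m=q['region']; r,c=np.nonzero(m)
    pts=np.array([ray_z(C,a,b,.008)[:2] for a,b in zip(r,c)])
    print(round(q['score'],2),m.sum(),np.round(q['box']),cv2.minAreaRect((pts*1000).astype(np.float32)),np.median(W[m][:,2]),p[m].mean(0).round())
E
python3 wc.py w1
```

```text
clock: 4.0
position: [0.4115, 0.2221, 0.2316]
tool_rot: [3.141, -0.001, 1.591]
force: [0.5, 0.8, 0.0]
grip_width: 0.0856
tcp [0.4115 0.2221 0.2316] rot [ 3.1411e+00 -6.0000e-04  1.5911e+00] clock 4.0 F [0.5 0.8 0. ] w 0.0856
d mm [ 46.8  -0.6 131.6]
rz -0.0009428192077507447
0.87 289 [319.   0. 348.  17.] ((469.3976745605469, 410.11395263671875), (32.9588623046875, 14.936850547790527), 1.1076918840408325) 0.006596839078420846 [110. 101.  94.]
0.86 2118 [257. 218. 322. 284.] ((430.1059265136719, 127.93608093261719), (80.16707611083984, 53.56316375732422), 43.021400451660156) 0.009220186096095817 [238. 148. 176.]
0.82 3239 [355.  85. 413. 190.] ((536.81982421875, 273.2906799316406), (120.7995376586914, 38.20452880859375), 81.3433609008789) 0.010934948301893177 [126. 108.  96.]
0.72 2856 [253. 105. 302. 175.] ((411.66766357421875, 266.6878967285156), (51.04148864746094, 81.00273132324219), 3.724890947341919) 0.009031230083204722 [121. 112. 105.]
0.35 453 [425. 401. 457. 420.] ((682.6829833984375, -143.53741455078125), (49.767391204833984, 39.25397491455078), 1.1354566812515259) 0.015616876881582531 [189. 107.  73.]
```

View pics/w1.png

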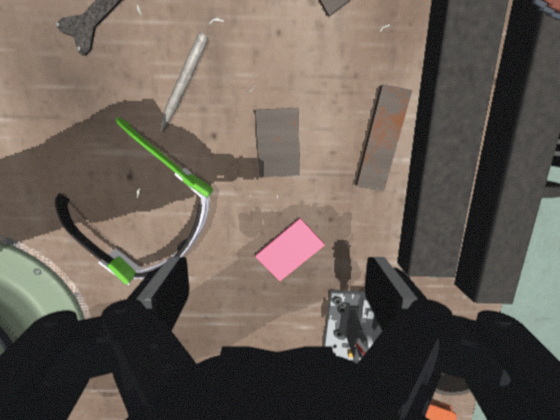

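The coupon stands at (140, 277) in this view. The pink plate is at (249, 290) and the narrow coupon at (137, 383). I'll check the choice in a crop and refine the angle.

```bash
python3 - <<'E'
from h import *
z=np.load('w1.npz');p,W=z['p'],z['W']
cv2.imwrite('pics/w1c.png',cv2.resize(p[80:200,230:330,::-1],(500,600),interpolation=cv2.INTER_CUBIC))
s=np.zeros((420,560),bool); s[90:195,235:325]=1
for t in(.004,.005,.006):
    m=s&(W[...,2]>t)&(W[...,2]<.02)
    n,l,st,_=cv2.connectedComponentsWithStats(m.astype(np.uint8)); k=1+np.argmax(st[1:,4])
    P=W[l==k]; print(t,st[k],cv2.minAreaRect((P[:,:2]*1000).astype(np.float32)),P.mean(0).round(4),np.degrees(np.arctan2(*np.linalg.svd(P[:,:2]-P[:,:2].mean(0),full_matrices=False)[2][0][::-1])))
E
```

```text
0.004 [ 255  108   45   70 2811] ((412.1375732421875, 266.9576416015625), (49.989341735839844, 80.1799545288086), 3.7015819549560547) [0.4121 0.2684 0.0091] -86.12154079774457
0.005 [ 255  108   45   70 2811] ((412.1375732421875, 266.9576416015625), (49.989341735839844, 80.1799545288086), 3.7015819549560547) [0.4121 0.2684 0.0091] -86.12154079774457
0.006 [ 255  108   45   70 2811] ((412.1375732421875, 266.9576416015625), (49.989341735839844, 80.1799545288086), 3.7015819549560547) [0.4121 0.2684 0.0091] -86.12154079774457
```

View pics/w1c.png

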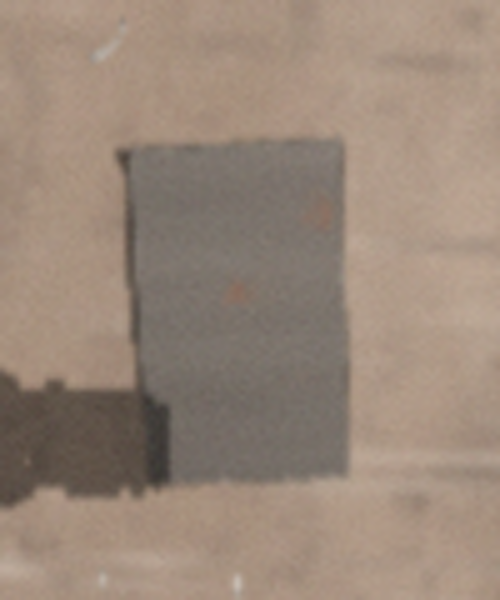

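```bash
python3 -m inch '[{"dx":15,"dy":0,"dz":30,"rx":0,"ry":0,"rz":-0.035,"hand":-1},{"dx":15,"dy":0,"dz":40,"rx":0,"ry":0,"rz":0,"hand":-1},{"dx":15,"dy":0,"dz":40,"rx":0,"ry":0,"rz":0,"hand":-1},{"dx":0,"dy":0,"dz":40,"rx":0,"ry":0,"rz":0,"hand":-1},{"dx":0,"dy":0,"dz":20,"rx":0,"ry":0,"rz":0,"hand":-1},{"dx":0,"dy":0,"dz":0,"rx":0,"ry":0,"rz":0,"hand":-1},{"dx":0,"dy":0,"dz":0,"rx":0,"ry":0,"rz":0,"hand":-1}]'
python3 wc.py w2
python3 -c "
from h import *
rel([.412,.267,-.002],1.626)"
```

```text
clock: 4.8
position: [0.409, 0.2687, 0.0618]
tool_rot: [3.142, 0.0, 1.626]
force: [-0.1, 0.9, 0.4]
grip_width: 0.0854
tcp [0.409  0.2687 0.0618] rot [3.1416 0.     1.6256] clock 4.8 F [-0.1  0.9  0.4] w 0.0854
d mm [  0.2   1.  -38.2]
rz 0.03356793312050854
0.93 9028 [412. 139. 520. 307.] ((536.271728515625, 273.1928405761719), (120.61463165283203, 41.13570022583008), 81.24488067626953) 0.010929092541060559 [105.  90.  80.]
0.79 7767 [241. 170. 322. 281.] ((412.0104675292969, 267.6534118652344), (50.41641616821289, 81.18424224853516), 3.2198679447174072) 0.009056926698868817 [84. 78. 73.]
0.48 241 [375.   0. 400.  14.] ((465.5528869628906, 406.0986022949219), (15.420637130737305, 7.009544372558594), 3.0727334022521973) 0.006357785438506819 [92. 85. 79.]
tcp [0.4094 0.2691 0.0626] rot [ 3.1400e+00 -1.3000e-03  1.6256e+00] clock 4.9 F [-0.3  0.2 -0.9] w 0.0855
d mm [-2.4  2.4 64.7]
rz -0.0003883369056989494
```

View pics/w2.png

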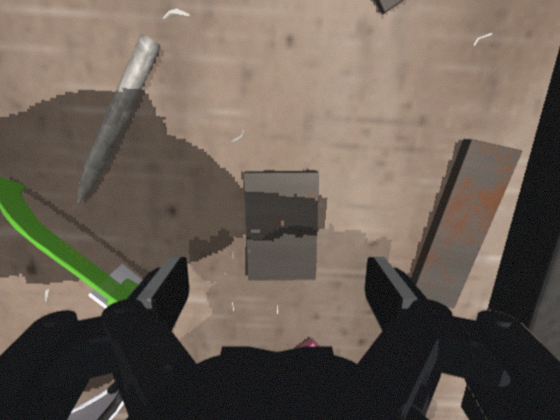

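```bash
python3 -m inch '[{"dx":-1.5,"dy":2.5,"dz":20,"rx":0,"ry":0,"rz":0,"hand":-1},{"dx":0,"dy":0,"dz":20,"rx":0,"ry":0,"rz":0,"hand":-1},{"dx":0,"dy":0,"dz":14,"rx":0,"ry":0,"rz":0,"hand":-1},{"dx":0,"dy":0,"dz":7,"rx":0,"ry":0,"rz":0,"hand":-1},{"dx":0,"dy":0,"dz":3,"rx":0,"ry":0,"rz":0,"hand":-1},{"dx":0,"dy":0,"dz":0,"rx":0,"ry":0,"rz":0,"hand":-1}]' 40
python3 -m inch '[{"dx":0,"dy":0,"dz":0,"rx":0,"ry":0,"rz":0,"hand":0.3},{"dx":0,"dy":0,"dz":0,"rx":0,"ry":0,"rz":0,"hand":0.3},{"dx":0,"dy":0,"dz":0,"rx":0,"ry":0,"rz":0,"hand":0.3},{"dx":0,"dy":0,"dz":0,"rx":0,"ry":0,"rz":0,"hand":0.3},{"dx":0,"dy":0,"dz":0,"rx":0,"ry":0,"rz":0,"hand":0.3},{"dx":0,"dy":0,"dz":0,"rx":0,"ry":0,"rz":0,"hand":0.3}]'
```

```text
clock: 5.5
position: [0.4115, 0.2674, -0.0024]
tool_rot: [3.141, -0.0, 1.626]
force: [-0.2, -0.3, 0.2]
grip_width: 0.0853
clock: 6.1
position: [0.4116, 0.2675, -0.0021]
tool_rot: [3.141, -0.001, 1.626]
force: [-1.9, -0.3, 9.8]
grip_width: 0.049
```

```bash
python3 -m inch '[{"dx":0,"dy":0,"dz":-5,"rx":0,"ry":0,"rz":0,"hand":1},{"dx":0,"dy":0,"dz":-15,"rx":0,"ry":0,"rz":0,"hand":1},{"dx":0,"dy":0,"dz":-30,"rx":0,"ry":0,"rz":0,"hand":1},{"dx":0,"dy":0,"dz":-40,"rx":0,"ry":0,"rz":0,"hand":1},{"dx":0,"dy":0,"dz":-40,"rx":0,"ry":0,"rz":0,"hand":1},{"dx":0,"dy":0,"dz":-40,"rx":0,"ry":0,"rz":0,"hand":1},{"dx":0,"dy":0,"dz":-40,"rx":0,"ry":0,"rz":0,"hand":1},{"dx":0,"dy":0,"dz":-30,"rx":0,"ry":0,"rz":0,"hand":1},{"dx":0,"dy":0,"dz":-10,"rx":0,"ry":0,"rz":0,"hand":1},{"dx":0,"dy":0,"dz":0,"rx":0,"ry":0,"rz":0,"hand":1}]'
python3 -c "
from h import *
rel([.53,-.1,.25],1.626)"
```

```text
clock: 7.1
position: [0.4115, 0.2676, 0.2482]
tool_rot: [3.14, -0.002, 1.626]
force: [-0.4, -0.7, -3.2]
grip_width: 0.0487
tcp [0.4115 0.2676 0.2482] rot [ 3.1404e+00 -1.6000e-03  1.6260e+00] clock 7.1 F [-0.4 -0.7 -3.2] w 0.0487
d mm [-373.5   98.1   -2.3]
rz 2.6183397829449007e-05
```

```bash
python3 -m inch '[{"dx":-37,"dy":10,"dz":0,"rx":0,"ry":0,"rz":0,"hand":1},{"dx":-37,"dy":10,"dz":0,"rx":0,"ry":0,"rz":0,"hand":1},{"dx":-37,"dy":10,"dz":0,"rx":0,"ry":0,"rz":0,"hand":1},{"dx":-37,"dy":10,"dz":0,"rx":0,"ry":0,"rz":0,"hand":1},{"dx":-37,"dy":10,"dz":0,"rx":0,"ry":0,"rz":0,"hand":1},{"dx":-37,"dy":10,"dz":0,"rx":0,"ry":0,"rz":0,"hand":1},{"dx":-37,"dy":10,"dz":0,"rx":0,"ry":0,"rz":0,"hand":1},{"dx":-37,"dy":10,"dz":0,"rx":0,"ry":0,"rz":0,"hand":1},{"dx":-37,"dy":10,"dz":0,"rx":0,"ry":0,"rz":0,"hand":1},{"dx":-37,"dy":8,"dz":0,"rx":0,"ry":0,"rz":0,"hand":1}]'
python3 -m inch '[{"dx":0,"dy":0,"dz":0,"rx":0,"ry":0,"rz":0.046,"hand":1},{"dx":0,"dy":0,"dz":0,"rx":0,"ry":0,"rz":0.046,"hand":1},{"dx":0,"dy":0,"dz":0,"rx":0,"ry":0,"rz":0,"hand":1},{"dx":0,"dy":0,"dz":0,"rx":0,"ry":0,"rz":0,"hand":1}]'
cat > wj.py <<'E'
from h import *
import sys
rel([.53,-.1,.25],1.534)
print(np.round(bot.observe()['qpos'],2))
C=cal('wrist');p,d=bot.grab_frame('wrist');W=cloud(C,d)
cv2.imwrite('pics/%s.png'%sys.argv[1],p[...,::-1])
np.savez('%s.npz'%sys.argv[1],p=p,d=d,W=W,C=np.array(list(C),dtype=object))
Z={'gap_pins':.032,'guide_pins':.035,'nest':.02,'grip_middle':.109,'backing_tile':.01,'clamp_nose':.025,'jig':0}
for n,z in Z.items():
    for k in bot.tip_of('wrist',n)[:2]: print(n,round(k['score'],2),np.round(k['centre']),ray_z(C,*k['centre'],z).round(4))
for n in('backing_tile','clamp_nose'):
    for q in bot.trace('wrist',n)[:1]:
        P=W[q['region']]; print(n,q['score'],q['box'],np.median(P,0).round(4))
E
python3 wj.py w3
```

```text
clock: 8.1
position: [0.5291, -0.0982, 0.2454]
tool_rot: [-3.139, 0.0, 1.626]
force: [0.8, 0.2, -2.4]
grip_width: 0.0488
clock: 8.5
position: [0.529, -0.0966, 0.2462]
tool_rot: [-3.14, 0.0, 1.535]
force: [0.1, 0.0, -2.9]
grip_width: 0.0488
tcp [ 0.529  -0.0966  0.2462] rot [-3.1398e+00  3.0000e-04  1.5354e+00] clock 8.5 F [ 0.1  0.  -2.9] w 0.0488
d mm [-3.4  1.1 -3.8]
rz 0.0014110331018821753
[-0.35  0.42  0.56  1.83 -0.27  0.97  0.3 ]
gap_pins 0.97 [200. 278.] [ 0.5295 -0.1198  0.032 ]
guide_pins 0.94 [169. 280.] [ 0.5329 -0.0808  0.035 ]
nest 0.68 [157. 279.] [ 0.5324 -0.0684  0.02  ]
backing_tile 0.62 [195. 280.] [ 0.5316 -0.1197  0.01  ]
clamp_nose 0.66 [119. 278.] [ 0.5327 -0.0239  0.025 ]
jig 0.67 [193. 278.] [ 0.5289 -0.1189  0.    ]
backing_tile 0.65 [266.2, 180.0, 291.3, 191.9] [ 0.5293 -0.1022  0.0211]
clamp_nose 0.64 [268.3, 111.2, 293.3, 121.0] [ 0.5328 -0.0204  0.0309]
```

View pics/w3.png

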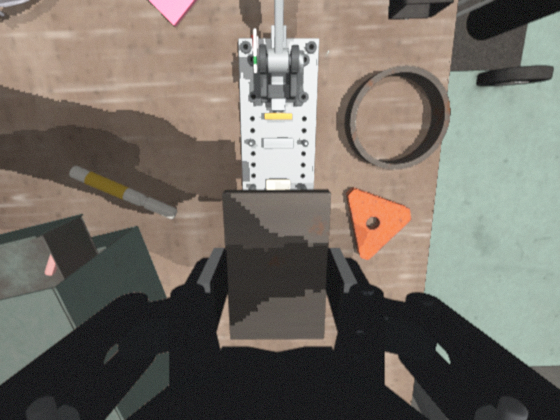

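```bash
python3 - <<'E'
from h import *
z=np.load('w3.npz',allow_pickle=True);p,W,C=z['p'],z['W'],z['C']
L=[];Rr=[]
for r in range(42,186,2):
    row=W[r]; m=(row[:,2]>.006)&(row[:,2]<.016); m[:225]=0;m[330:]=0
    c=np.nonzero(m)[0]
    if len(c)<6: continue
    L.append(ray_z(C,r,c[0]-.5,.010)); Rr.append(ray_z(C,r,c[-1]+.5,.010))
L=np.array(L)*1000;Rr=np.array(Rr)*1000
for A in(L,Rr):
    v=cv2.fitLine(A[:,:2].astype(np.float32),cv2.DIST_HUBER,0,.01,.01).ravel(); a=np.degrees(np.arctan2(v[1],v[0]))
    x=lambda y:v[2]+(y-v[3])*v[0]/v[1]
    print(a, x(-24),x(-67),x(-116))
print((Rr-L)[:,0][::8].round(1))
# -x end
for c in range(255,306,10):
    m=(W[:,c,2]>.006)&(W[:,c,2]<.016); rr=np.nonzero(m)[0]; rr=rr[rr<180]; print(c,rr[:1],ray_z(C,rr[0]-.5,c,.01).round(4))
cv2.imwrite('pics/w3c.png',cv2.resize(p[30:200,220:340,::-1],(424,600),interpolation=cv2.INTER_CUBIC))
E
```

```text
87.77788 486.61075 484.94223 483.0409
87.799934 578.5856 576.93365 575.0512
[92.1 91.1 92.3 91.3 92.6 91.5 91.6 91.7 91.8]
255 [74] [0.5077 0.0281 0.01  ]
265 [39] [0.5211 0.0642 0.01  ]
275 [120] [ 0.5291 -0.0244  0.01  ]
285 [110] [ 0.5416 -0.0132  0.01  ]
295 [39] [0.5551 0.0629 0.01  ]
305 [39] [0.5664 0.0625 0.01  ]
```

View pics/w3c.png

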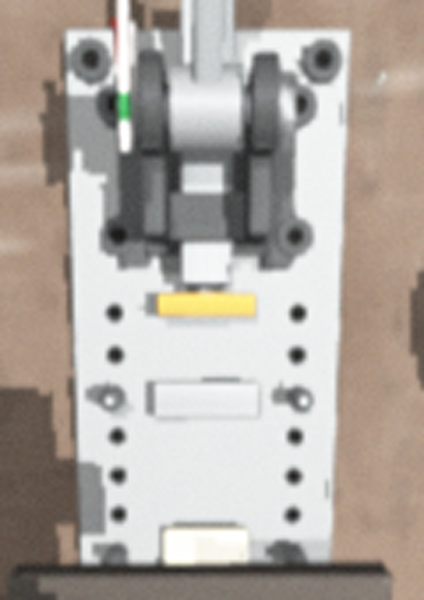

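```bash
python3 - <<'E'
from h import *
z=np.load('w3.npz',allow_pickle=True);C=z['C']
for r in (30+382/3.53,30+416/3.53): print('bar',ray_z(C,r,279,.02).round(4))
for c in (108,303): print('pin',ray_z(C,30+399/3.53,220+c/3.53,.035).round(4), )
for r in (30+294/3.53,30+316/3.53): print('nose',ray_z(C,r,279,.03).round(4))
print('tile',ray_z(C,30+528/3.53,279,.02).round(4))
W=z['W']; P=W[145:195]; 
# held coupon
m=(W[...,2]>.2)&(W[...,2]<.27); m[:, :222]=0; m[:,334:]=0; m[345:]=0; m[240:]=0
P=W[m]; print('coupon top z',np.median(P[:,2]),'max y',np.percentile(P[:,1],99))
for r in(200,220,240): 
    c=np.nonzero((W[r,:,2]>.2))[0]; c=c[(c>215)&(c<340)]; print(r,c[0],c[-1],W[r,c[0]+2].round(4),W[r,c[-1]-2].round(4))
E
```

```text
bar [ 0.5332 -0.0462  0.02  ]
bar [ 0.5328 -0.0576  0.02  ]
pin [ 0.4999 -0.0496  0.035 ]
pin [ 0.5641 -0.0519  0.035 ]
nose [ 0.5341 -0.0177  0.03  ]
nose [ 0.5338 -0.0246  0.03  ]
tile [ 0.5314 -0.0967  0.02  ]
coupon top z 0.2570872629833195 max y -0.05587509201294986
200 222 330 [ 0.5061 -0.0592  0.2564] [ 0.5538 -0.0606  0.2576]
220 223 329 [ 0.5059 -0.0687  0.2571] [ 0.5534 -0.0702  0.2576]
240 225 328 [ 0.5059 -0.0788  0.257 ] [ 0.5531 -0.0804  0.2573]
```

```bash
python3 -m inch '[{"dx":10,"dy":1,"dz":30,"rx":0,"ry":0,"rz":0.003,"hand":1},{"dx":11,"dy":0,"dz":40,"rx":0,"ry":0,"rz":0,"hand":1},{"dx":0,"dy":0,"dz":40,"rx":0,"ry":0,"rz":0,"hand":1},{"dx":0,"dy":0,"dz":40,"rx":0,"ry":0,"rz":0,"hand":1},{"dx":0,"dy":0,"dz":25,"rx":0,"ry":0,"rz":0,"hand":1},{"dx":0,"dy":0,"dz":15,"rx":0,"ry":0,"rz":0,"hand":1},{"dx":0,"dy":0,"dz":0,"rx":0,"ry":0,"rz":0,"hand":1},{"dx":0,"dy":0,"dz":0,"rx":0,"ry":0,"rz":0,"hand":1}]'
python3 - <<'E'
from h import *
rel([.5308,-.0746,.045],1.532)
for n in('side','wrist'):
    p,d=bot.grab_frame(n); cv2.imwrite(f'pics/{n}4.png',p[...,::-1])
p=cv2.imread('pics/side4.png')[200:360,220:360]; cv2.imwrite('pics/side4c.png',cv2.resize(p,(525,600),interpolation=cv2.INTER_CUBIC))
E
```

```text
clock: 9.8
position: [0.5316, -0.076, 0.0578]
tool_rot: [3.141, 0.0, 1.531]
force: [0.1, -0.3, -2.4]
grip_width: 0.0487
tcp [ 0.5316 -0.076   0.0578] rot [3.1414e+00 2.0000e-04 1.5306e+00] clock 9.8 F [ 0.1 -0.3 -2.4] w 0.0487
d mm [ 1.4 -0.8 12.8]
rz -0.0013804687449976427
```

View pics/wrist4.png

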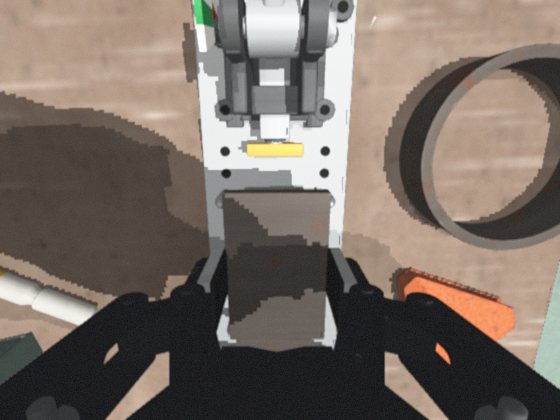

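View pics/side4c.png

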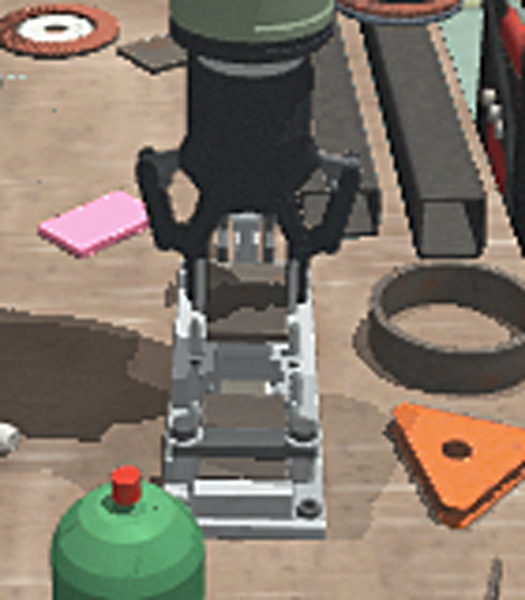

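```bash
python3 -m inch '[{"dx":1.4,"dy":-0.8,"dz":5,"rx":0,"ry":0,"rz":0,"hand":1},{"dx":0,"dy":0,"dz":10,"rx":0,"ry":0,"rz":0,"hand":1},{"dx":0,"dy":0,"dz":10,"rx":0,"ry":0,"rz":0,"hand":1},{"dx":0,"dy":0,"dz":6,"rx":0,"ry":0,"rz":0,"hand":1},{"dx":0,"dy":0,"dz":3,"rx":0,"ry":0,"rz":0,"hand":1},{"dx":0,"dy":0,"dz":0,"rx":0,"ry":0,"rz":0,"hand":1},{"dx":0,"dy":0,"dz":0,"rx":0,"ry":0,"rz":0,"hand":1}]'
python3 -c "
from h import *
rel([.5308,-.0746,.018],1.532)"
```

```text
clock: 10.6
position: [0.5307, -0.0745, 0.0234]
tool_rot: [3.142, 0.0, 1.531]
force: [0.0, 0.3, -2.2]
grip_width: 0.0489
tcp [ 0.5307 -0.0745  0.0234] rot [3.1415e+00 1.0000e-04 1.5306e+00] clock 10.6 F [ 0.   0.3 -2.2] w 0.0489
d mm [-0.1  0.1  5.4]
rz -0.001359623319001635
```

No pin contact. I'll creep down.

```bash
python3 -m inch '[{"dx":0,"dy":0,"dz":1.5,"rx":0,"ry":0,"rz":0,"hand":1},{"dx":0,"dy":0,"dz":1,"rx":0,"ry":0,"rz":0,"hand":1},{"dx":0,"dy":0,"dz":0.5,"rx":0,"ry":0,"rz":0,"hand":1},{"dx":0,"dy":0,"dz":0,"rx":0,"ry":0,"rz":0,"hand":1}]'
python3 -m inch '[{"dx":0,"dy":0,"dz":0.5,"rx":0,"ry":0,"rz":0,"hand":1},{"dx":0,"dy":0,"dz":0,"rx":0,"ry":0,"rz":0,"hand":1}]'
```

```text
clock: 11.0
position: [0.5306, -0.0744, 0.0203]
tool_rot: [-3.142, 0.0, 1.531]
force: [0.1, -0.5, -2.3]
grip_width: 0.0488
clock: 11.2
position: [0.5306, -0.0744, 0.0198]
tool_rot: [3.142, 0.0, 1.531]
force: [0.5, 0.2, -2.7]
grip_width: 0.0486
```

```bash
for i in 1; do python3 -m inch '[{"dx":0,"dy":0,"dz":0.5,"rx":0,"ry":0,"rz":0,"hand":1},{"dx":0,"dy":0,"dz":0,"rx":0,"ry":0,"rz":0,"hand":1}]'; python3 -m inch '[{"dx":0,"dy":0,"dz":0.5,"rx":0,"ry":0,"rz":0,"hand":1},{"dx":0,"dy":0,"dz":0,"rx":0,"ry":0,"rz":0,"hand":1}]'; done
```

```text
clock: 11.4
position: [0.5306, -0.0745, 0.0193]
tool_rot: [-3.142, 0.0, 1.531]
force: [-0.9, -1.1, -2.3]
grip_width: 0.0489
clock: 11.6
position: [0.5306, -0.0745, 0.0187]
tool_rot: [-3.142, 0.0, 1.531]
force: [0.5, 0.0, -2.2]
grip_width: 0.0485
```

```bash
python3 -m inch '[{"dx":0,"dy":0,"dz":0.4,"rx":0,"ry":0,"rz":0,"hand":1},{"dx":0,"dy":0,"dz":0,"rx":0,"ry":0,"rz":0,"hand":1}]'; python3 -m inch '[{"dx":0,"dy":0,"dz":0.3,"rx":0,"ry":0,"rz":0,"hand":1},{"dx":0,"dy":0,"dz":0,"rx":0,"ry":0,"rz":0,"hand":1}]'
```

```text
clock: 11.8
position: [0.5306, -0.0744, 0.0184]
tool_rot: [-3.142, 0.0, 1.531]
force: [0.7, 0.1, -2.2]
grip_width: 0.0486
clock: 12.0
position: [0.5306, -0.0744, 0.0181]
tool_rot: [-3.142, 0.0, 1.531]
force: [-0.6, 0.3, -2.0]
grip_width: 0.0487
```

```bash
python3 -m inch '[{"dx":0,"dy":0,"dz":0.3,"rx":0,"ry":0,"rz":0,"hand":1},{"dx":0,"dy":0,"dz":0,"rx":0,"ry":0,"rz":0,"hand":1}]'; python3 -m inch '[{"dx":0,"dy":0,"dz":0.2,"rx":0,"ry":0,"rz":0,"hand":1},{"dx":0,"dy":0,"dz":0,"rx":0,"ry":0,"rz":0,"hand":1}]'
python3 - <<'E'
from h import *
p,d=bot.grab_frame('wrist'); C=cal('wrist'); W=cloud(C,d); cv2.imwrite('pics/w5.png',p[...,::-1])
m=np.zeros((420,560),bool); m[205:240,240:315]=1; P=W[m]; print('coupon top',np.median(P[:,2]))
A=np.c_[P[:,:2]-P[:,:2].mean(0),np.ones(len(P))]; print(np.linalg.lstsq(A,P[:,2],rcond=None)[0])
E
```

```text
clock: 12.2
position: [0.5306, -0.0744, 0.018]
tool_rot: [3.142, -0.0, 1.531]
force: [-1.7, 0.6, 2.7]
grip_width: 0.0484
clock: 12.4
position: [0.5306, -0.0744, 0.0179]
tool_rot: [3.141, -0.0, 1.531]
force: [-2.8, 1.1, 8.7]
grip_width: 0.0484
coupon top 0.029010846253572253
[0.03018232 0.7568084  0.02957459]
```

View pics/w5.png

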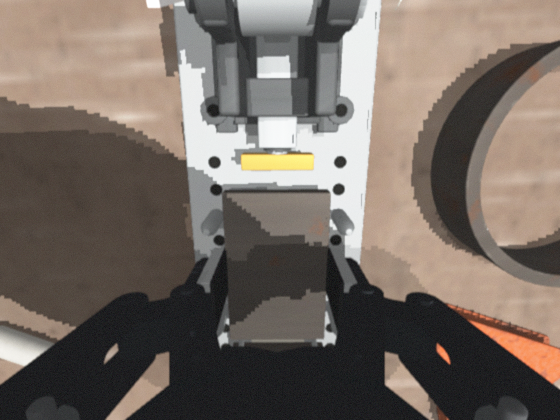

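In contact at TCP z 0.018, with the coupon between the pins. I'll ease off the push and release.

```bash
python3 -m inch '[{"dx":0,"dy":0,"dz":-0.2,"rx":0,"ry":0,"rz":0,"hand":1},{"dx":0,"dy":0,"dz":0,"rx":0,"ry":0,"rz":0,"hand":0.1},{"dx":0,"dy":0,"dz":0,"rx":0,"ry":0,"rz":0,"hand":-0.5},{"dx":0,"dy":0,"dz":0,"rx":0,"ry":0,"rz":0,"hand":-0.8},{"dx":0,"dy":0,"dz":0,"rx":0,"ry":0,"rz":0,"hand":-0.8},{"dx":0,"dy":0,"dz":0,"rx":0,"ry":0,"rz":0,"hand":-0.8},{"dx":0,"dy":0,"dz":0,"rx":0,"ry":0,"rz":0,"hand":-0.8}]'
python3 -c "
from h import *
rel([.5308,-.0746,.018],1.532)"
```

```text
clock: 13.15
position: [0.5306, -0.0744, 0.0178]
tool_rot: [-3.142, 0.0, 1.531]
force: [0.1, 0.3, 0.0]
grip_width: 0.0771
tcp [ 0.5306 -0.0744  0.0178] rot [-3.1415e+00  1.0000e-04  1.5308e+00] clock 13.15 F [0.1 0.3 0. ] w 0.0771
d mm [-0.2  0.2 -0.2]
rz -0.0012274282129438596
```

```bash
python3 -m inch '[{"dx":0,"dy":0,"dz":-8,"rx":0,"ry":0,"rz":0,"hand":-0.8},{"dx":0,"dy":0,"dz":-20,"rx":0,"ry":0,"rz":0,"hand":-0.8},{"dx":0,"dy":0,"dz":-35,"rx":0,"ry":0,"rz":0,"hand":-0.8},{"dx":0,"dy":0,"dz":-40,"rx":0,"ry":0,"rz":0,"hand":-0.8},{"dx":0,"dy":0,"dz":-40,"rx":0,"ry":0,"rz":0,"hand":-0.8},{"dx":0,"dy":0,"dz":-40,"rx":0,"ry":0,"rz":0,"hand":-0.8},{"dx":0,"dy":0,"dz":-20,"rx":0,"ry":0,"rz":0,"hand":0},{"dx":0,"dy":0,"dz":0,"rx":0,"ry":0,"rz":0,"hand":1},{"dx":0,"dy":0,"dz":0,"rx":0,"ry":0,"rz":0,"hand":1}]'
python3 wj.py w6
python3 - <<'E'
from h import *
p,d=bot.grab_frame('side'); cv2.imwrite('pics/s6c.png',cv2.resize(p[200:360,220:360,::-1],(525,600),interpolation=cv2.INTER_CUBIC))
E
```

```text
clock: 14.05
position: [0.5305, -0.0742, 0.2211]
tool_rot: [3.141, -0.0, 1.531]
force: [-0.2, 0.1, -1.0]
grip_width: 0.0338
tcp [ 0.5305 -0.0742  0.2211] rot [ 3.141e+00 -4.000e-04  1.531e+00] clock 14.05 F [-0.2  0.1 -1. ] w 0.0338
d mm [-25.8   0.6 -28.9]
rz -0.0030115025289525477
[-0.38  0.44  0.56  1.87 -0.29  0.91  0.28]
gap_pins 0.86 [225. 275.] [ 0.5271 -0.121   0.032 ]
backing_tile 0.68 [222. 279.] [ 0.5316 -0.1251  0.01  ]
clamp_nose 0.57 [141. 277.] [ 0.533  -0.0249  0.025 ]
jig 0.82 [217. 282.] [ 0.5354 -0.1223  0.    ]
backing_tile 0.31 [253.8, 147.3, 301.0, 218.9] [ 0.5299 -0.0716  0.0291]
clamp_nose 0.49 [264.3, 135.0, 290.9, 141.3] [ 0.5331 -0.0198  0.0309]
```

View pics/w6.png

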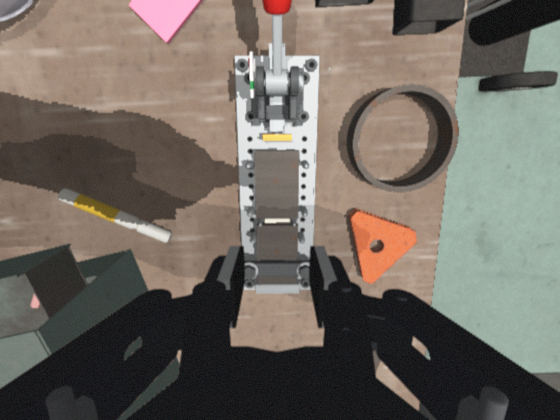

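View pics/s6c.png

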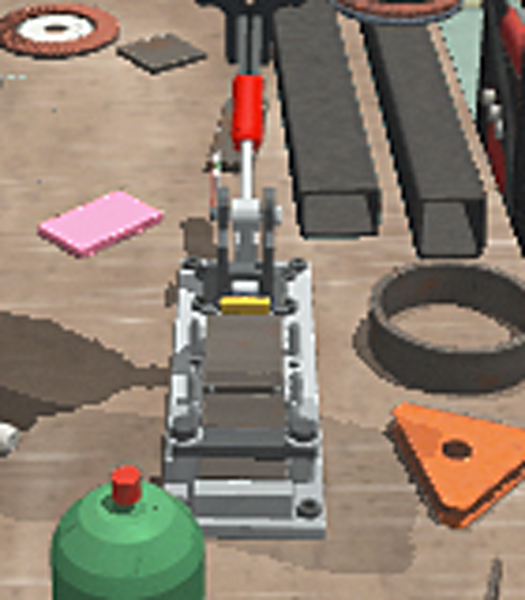

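```bash
python3 -m inch '[{"dx":25,"dy":0,"dz":0,"rx":0,"ry":0,"rz":0,"hand":1},{"dx":35,"dy":0,"dz":0,"rx":0,"ry":0,"rz":0,"hand":1},{"dx":35,"dy":0,"dz":0,"rx":0,"ry":0,"rz":0,"hand":1},{"dx":25,"dy":0,"dz":0,"rx":0,"ry":0,"rz":0,"hand":1},{"dx":0,"dy":0,"dz":0,"rx":0,"ry":0,"rz":0,"hand":1},{"dx":0,"dy":0,"dz":0,"rx":0,"ry":0,"rz":0,"hand":1}]'
python3 - <<'E'
from h import *
z=np.load('w6.npz',allow_pickle=True);W=z['W'];P=W[155:215,258:296].reshape(-1,3)
A=np.c_[P[:,:2]-P[:,:2].mean(0),np.ones(len(P))]; print('coupon plane',np.linalg.lstsq(A,P[:,2],rcond=None)[0], P[:,2].min(),P[:,2].max())
m=(W[...,2]>.024)&(W[...,2]<.033); m[:148]=0;m[219:]=0;m[:,:250]=0;m[:,303:]=0
print(cv2.minAreaRect((W[m][:,:2]*1000).astype(np.float32)))
C=cal('wrist'); p,d=bot.grab_frame('wrist'); W=cloud(C,d); cv2.imwrite('pics/w7.png',p[...,::-1])
hsv=cv2.cvtColor(p,cv2.COLOR_RGB2HSV); m=((hsv[...,0]<8)|(hsv[...,0]>172))&(hsv[...,1]>170)&(W[...,2]>.07)&(W[...,2]<.17)
P=W[m];print(m.sum(),P.min(0),P.max(0))
for y in np.arange(.07,.16,.01):
    Q=P[abs(P[:,1]-y)<.003]
    if len(Q)>5: print(round(y,3),len(Q),Q[:,0].min().round(4),Q[:,0].max().round(4),Q[:,2].max().round(4))
rel([.538,.118,.15],1.532)
E
```

```text
clock: 15.2
position: [0.5354, 0.0456, 0.2208]
tool_rot: [-3.142, 0.0, 1.532]
force: [0.0, -1.0, 0.0]
grip_width: -0.0001
coupon plane [0.01324327 0.28865959 0.03089641] 0.026299426965690098 0.36463955649510865
((529.6775512695312, -74.30804443359375), (79.58429718017578, 61.49301528930664), 87.83251953125)
1777 [0.52610771 0.07728397 0.1010476 ] [0.54874123 0.13669565 0.13263494]
0.08 100 0.5274 0.5457 0.1092
0.09 174 0.5261 0.5477 0.1145
0.1 180 0.5276 0.5478 0.1196
0.11 181 0.5283 0.5478 0.1258
0.12 219 0.5282 0.5487 0.1315
0.13 211 0.5281 0.5487 0.1326
tcp [0.5354 0.0449 0.2208] rot [-3.1416e+00  4.0000e-04  1.5303e+00] clock 15.25 F [ 0.9  0.5 -0.3] w -0.0001
d mm [73.2 -0.3 70.8]
rz -0.0017028040655340249
```

View pics/w7.png

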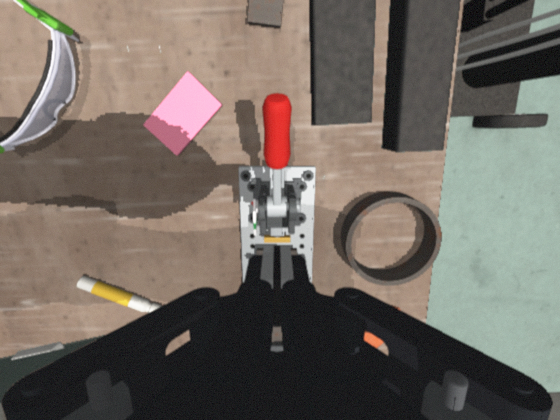

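```bash
python3 -m inch '[{"dx":25,"dy":0,"dz":0,"rx":0,"ry":0,"rz":0,"hand":1},{"dx":30,"dy":0,"dz":0,"rx":0,"ry":0,"rz":0,"hand":1},{"dx":18,"dy":-0.3,"dz":10,"rx":0,"ry":0,"rz":0,"hand":1},{"dx":0,"dy":0,"dz":30,"rx":0,"ry":0,"rz":0,"hand":1},{"dx":0,"dy":0,"dz":20,"rx":0,"ry":0,"rz":0,"hand":1},{"dx":0,"dy":0,"dz":10,"rx":0,"ry":0,"rz":0,"hand":1},{"dx":0,"dy":0,"dz":0,"rx":0,"ry":0,"rz":0,"hand":1}]'
python3 - <<'E'
from h import *
rel([.538,.117,.135],1.532)
z=np.load('w6.npz',allow_pickle=True);W=z['W'];
for r in(155,175,195,213):print(np.median(W[r-2:r+3,258:265,2]).round(4),np.median(W[r-2:r+3,288:294,2]).round(4))
E
```

```text
clock: 15.95
position: [0.5375, 0.1175, 0.1496]
tool_rot: [-3.14, 0.001, 1.53]
force: [-0.5, 0.0, 0.6]
grip_width: 0.0002
tcp [0.5375 0.1175 0.1496] rot [-3.1398e+00  1.2000e-03  1.5297e+00] clock 15.95 F [-0.5  0.   0.6] w 0.0002
d mm [-0.5  0.5 14.6]
rz -0.002288689207098127
0.0289 0.0293
0.0293 0.0291
0.0292 0.029
0.0292 0.0294
```

The coupon lies flat in the nest, with its top at 29 mm everywhere. Now I'll press the handle, slowly.

```bash
python3 -m inch '[{"dx":0,"dy":0.5,"dz":8,"rx":0,"ry":0,"rz":0,"hand":1},{"dx":0,"dy":0,"dz":5,"rx":0,"ry":0,"rz":0,"hand":1},{"dx":0,"dy":0,"dz":4,"rx":0,"ry":0,"rz":0,"hand":1},{"dx":0,"dy":0,"dz":4,"rx":0,"ry":0,"rz":0,"hand":1},{"dx":0,"dy":0,"dz":4,"rx":0,"ry":0,"rz":0,"hand":1},{"dx":0,"dy":0,"dz":4,"rx":0,"ry":0,"rz":0,"hand":1}]'
python3 -m inch '[{"dx":0,"dy":0,"dz":4,"rx":0,"ry":0,"rz":0,"hand":1},{"dx":0,"dy":0,"dz":4,"rx":0,"ry":0,"rz":0,"hand":1},{"dx":0,"dy":0,"dz":4,"rx":0,"ry":0,"rz":0,"hand":1},{"dx":0,"dy":0,"dz":0,"rx":0,"ry":0,"rz":0,"hand":1}]'
python3 - <<'E'
from h import *
rel([.538,.117,.076],1.532)
for n in('side','wrist'):
    p,d=bot.grab_frame(n); cv2.imwrite(f'pics/{n}8.png',p[...,::-1])
p=cv2.imread('pics/side8.png')[200:360,220:360]; cv2.imwrite('pics/side8c.png',cv2.resize(p,(525,600),interpolation=cv2.INTER_CUBIC))
E
```

```text
clock: 16.55
position: [0.5388, 0.1187, 0.1218]
tool_rot: [3.141, -0.0, 1.531]
force: [0.6, 1.2, 3.1]
grip_width: -0.0001
clock: 16.95
position: [0.5384, 0.1183, 0.1093]
tool_rot: [-3.141, 0.0, 1.531]
force: [0.0, -0.4, 2.3]
grip_width: 0.0001
tcp [0.5384 0.1183 0.1093] rot [-3.1412e+00  4.0000e-04  1.5307e+00] clock 16.95 F [ 0.  -0.4  2.3] w 0.0001
d mm [-1.3 -0.3 33.3]
rz -0.001288836125157733
```

View pics/side8c.png

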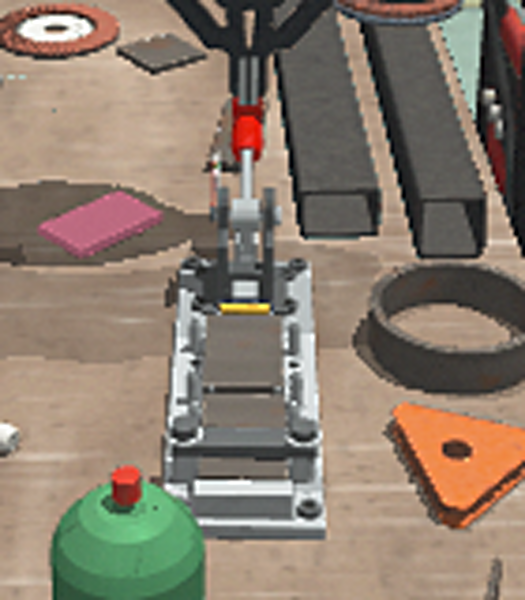

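View pics/wrist8.png

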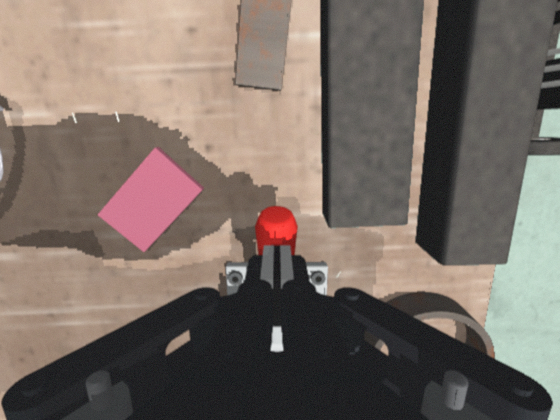

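The fingers sit centred on the grip, and the nose is moving at 2–3 N.

```bash
python3 -m inch '[{"dx":0,"dy":0,"dz":3,"rx":0,"ry":0,"rz":0,"hand":1},{"dx":0,"dy":0,"dz":3,"rx":0,"ry":0,"rz":0,"hand":1},{"dx":0,"dy":0,"dz":3,"rx":0,"ry":0,"rz":0,"hand":1},{"dx":0,"dy":0,"dz":3,"rx":0,"ry":0,"rz":0,"hand":1},{"dx":0,"dy":0,"dz":3,"rx":0,"ry":0,"rz":0,"hand":1}]'
python3 -m inch '[{"dx":0,"dy":0,"dz":3,"rx":0,"ry":0,"rz":0,"hand":1},{"dx":0,"dy":0,"dz":3,"rx":0,"ry":0,"rz":0,"hand":1},{"dx":0,"dy":0,"dz":3,"rx":0,"ry":0,"rz":0,"hand":1},{"dx":0,"dy":0,"dz":3,"rx":0,"ry":0,"rz":0,"hand":1},{"dx":0,"dy":0,"dz":2,"rx":0,"ry":0,"rz":0,"hand":1}]'
python3 -m inch '[{"dx":0,"dy":0,"dz":2,"rx":0,"ry":0,"rz":0,"hand":1},{"dx":0,"dy":0,"dz":2,"rx":0,"ry":0,"rz":0,"hand":1},{"dx":0,"dy":0,"dz":0,"rx":0,"ry":0,"rz":0,"hand":1},{"dx":0,"dy":0,"dz":0,"rx":0,"ry":0,"rz":0,"hand":1}]'
python3 - <<'E'
from h import *
rel([.538,.117,.076],1.532)
for n in('side','top','wrist'):
    p,d=bot.grab_frame(n); cv2.imwrite(f'pics/{n}9.png',p[...,::-1])
    if n=='top':
        C=cal('top');W=cloud(C,d);np.save('t9.npy',W)
p=cv2.imread('pics/side9.png')[200:360,220:360]; cv2.imwrite('pics/side9c.png',cv2.resize(p,(525,600),interpolation=cv2.INTER_CUBIC))
p=cv2.imread('pics/top9.png')[170:225,310:440]; cv2.imwrite('pics/top9c.png',cv2.resize(p,(800,338),interpolation=cv2.INTER_CUBIC))
E
```

```text
clock: 17.55
position: [0.5386, 0.1186, 0.0946]
tool_rot: [3.142, -0.0, 1.531]
force: [0.9, 1.9, 5.4]
grip_width: -0.0005
clock: 18.05
position: [0.5387, 0.119, 0.0808]
tool_rot: [3.141, -0.001, 1.531]
force: [-0.3, 4.8, 10.0]
grip_width: 0.0001
clock: 18.45
position: [0.5388, 0.1193, 0.077]
tool_rot: [3.141, -0.001, 1.531]
force: [-0.5, 5.3, 9.9]
grip_width: 0.0
tcp [0.5388 0.1193 0.077 ] rot [ 3.1410e+00 -1.1000e-03  1.5313e+00] clock 18.45 F [-0.5  5.3  9.9] w 0.0
d mm [-2.3 -0.7  1. ]
rz -0.0007344976322634089
```

View pics/side9c.png

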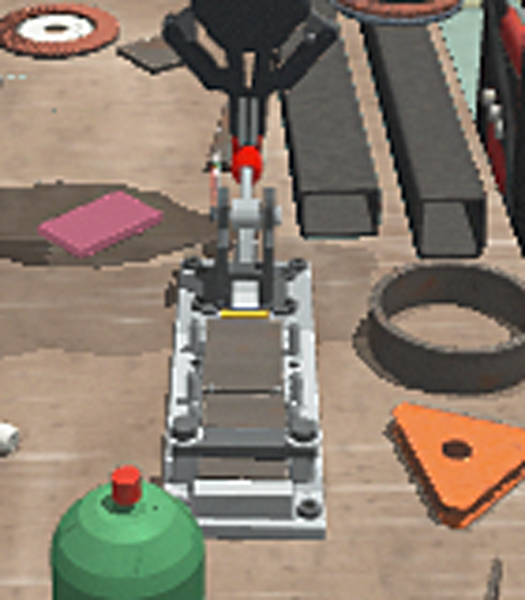

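View pics/top9c.png

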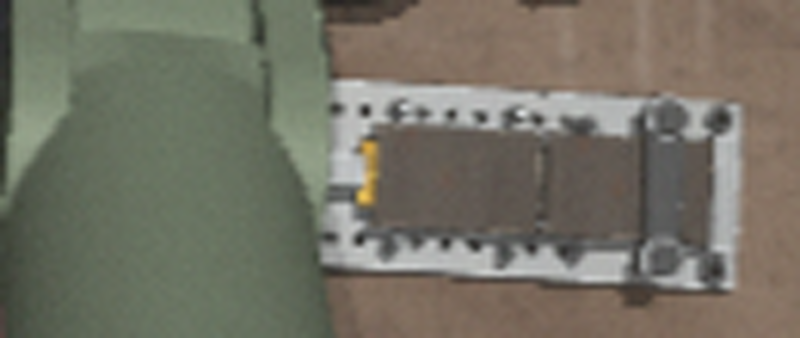

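View pics/wrist9.png

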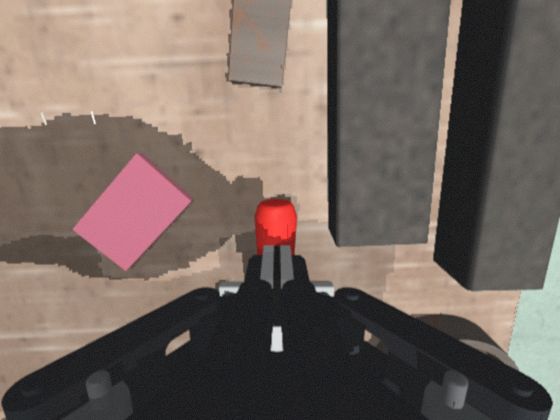

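The coupon is home with a uniform root gap, and the grip force is about 10 N. I'll check the handle angle from the grip's depth and zoom in on the pointer.

```bash
python3 - <<'E'
from h import *
C=cal('wrist'); p,d=bot.grab_frame('wrist'); W=cloud(C,d)
hsv=cv2.cvtColor(p,cv2.COLOR_RGB2HSV); m=((hsv[...,0]<8)|(hsv[...,0]>172))&(hsv[...,1]>170)&(W[...,2]>.04)&(W[...,2]<.12)
m[:, :250]=0; m[:,305:]=0
P=W[m]; print(m.sum(),P.min(0).round(4),P.max(0).round(4))
for y in np.arange(.08,.16,.005):
    Q=P[abs(P[:,1]-y)<.002]
    if len(Q)>5: print(round(y,3),len(Q),np.percentile(Q[:,2],98).round(4))
s=cv2.imread('pics/side9.png')[225:285,260:310]; cv2.imwrite('pics/side9p.png',cv2.resize(s,(500,600),interpolation=cv2.INTER_CUBIC))
W=np.load('t9.npy'); C=cal('top'); print('mid grip',w2px(C,[.5388,.119,.076]))
print('coupon home centre expected', (np.array([.5290,-.1206])+.0415*np.array([.0386,.9993])).round(4))
E
```

```text
1767 [0.5281 0.1205 0.0611] [0.5495 0.15   0.0803]
0.125 47 0.0752
0.13 191 0.0792
0.135 276 0.0794
0.14 292 0.0797
0.145 335 0.079
0.15 280 0.0769
mid grip (np.float64(192.93139761378302), np.float64(318.8093049317587))
coupon home centre expected [ 0.5306 -0.0791]
```

View pics/side9p.png

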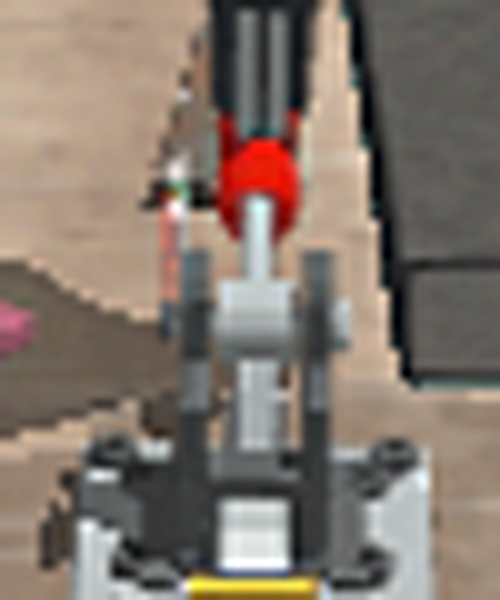

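```bash
python3 -m inch '[{"dx":0,"dy":0,"dz":0.7,"rx":0,"ry":0,"rz":0,"hand":1},{"dx":0,"dy":0,"dz":0,"rx":0,"ry":0,"rz":0,"hand":1},{"dx":0,"dy":0,"dz":0,"rx":0,"ry":0,"rz":0,"hand":1},{"dx":0,"dy":0,"dz":0,"rx":0,"ry":0,"rz":0,"hand":1}]'
python3 -c "
from h import *
print(bot.job_done())"
```

```text
clock: 19.05
position: [0.5388, 0.1193, 0.0764]
tool_rot: [3.141, -0.001, 1.531]
force: [-0.6, 6.7, 11.7]
grip_width: -0.0005
the job is handed in; nothing more can be done
None
```

I placed the matching 50 x 80 coupon in the nest and pressed the clamp handle to about level. I handed the job in at 19 s, still holding the handle there. The job report gives no verdict.

- **Coupon:** I set it down between the guide pins with about 11 N at the wrist, measured just before release. It lay flat, with its top at 29 mm everywhere measured. After pressing, the pictures showed it home against the root-gap pins with a uniform gap.
- **Handle:** At the last reading the fingertips were at z = 76.4 mm with 11.7 N on the grip. The measured grip height put the handle at about 0.50 rad (the green band is 0.44 to 0.60).
- **Pointer:** It was too small and partly hidden in the side view to read clearly. The green-band claim therefore rests on the handle geometry and the force, not on seeing the pointer.
- **Other loose pieces:** I did not touch any of them.

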